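Unclip the box and rack the seasoning tin

ROBOT

A 6-joint arm with a two-finger parallel gripper is mounted at the origin on the work surface. World frame = base frame: x ahead of the robot, y to its left, z up, the work surface at z = 0. Lengths are in m, angles in rad, forces in N, time in s.
With the tool pointing down it reaches from about 0.4 to 0.825 m from the base axis. Payload 7 kg.
Tool frame: the origin (TCP) lies between the finger pads; the fingertips stand 8 mm ahead of it and the grasp point (between the pads) lies 11 mm behind it (arm.finger_overhang is the distance from the TCP to the fingertips, in m); z points along the fingers, y is the line along which they close (so a half turn about z gives the same grasp; the last joint's range is limited). The gripper opens to 88 mm and grips with 3 to 60 N. Pads are 19 mm wide; open, the fingers measure 130 mm over their backs; the gripper's body (78 mm by 193 mm) begins 47 mm behind the grasp point.
Start: joints at [-0.85, 0.359, 0.012, 0, -1.224, -0.288], TCP at [0.283, -0.613, 0.199] pointing down, gripper open.
Joint ranges: [-3.07, 3.07], [-1.43, 2.12], [-1.02, 1.25], [-3.03, 1.67], [-3.05, -0], [-3.03, 3.03]. Speed limits (rad/s): [2.39, 2.39, 3.01, 3.14, 3.14, 3.14].

INTERFACE

Orientations are given as [roll, pitch, yaw] about the fixed x, y, z axes, in that order (R = Rz(yaw) Ry(pitch) Rx(roll)).
In Python, from station import arm gives the robot as it stands.
- The arm moves only by the tool move_arm, never from a script. Its argument "rows" is text: rows parted by semicolons, each of 7 numbers parted by spaces: the turn, a rotation vector about the tool's x, y, z in degrees, then the shift along the tool's x, y, z in m, then the finger opening in m, from 0 to 0.0876. A call has 1 to 8 rows; each row shifts and turns the commanded pose from where the row before left it, along the tool's axes as they then stand; what a row does not reach is not made up. A row lasts 1/8 s, in which the tool goes at most 62.5 mm and 10.7 degrees, less where a joint would pass 70% of its speed; a pose out of reach is approached as far as the arm can. A call is refused whole if a number of a shift passes 0.0625 or a number of a turn 10.7, either way. A call with a gripper value outside its range is refused whole. The fingers move at their own pace and stop on an object; "squeeze" is the grip in N (left out, the last holds). Time passes only in rows, so rows that do not move let the fingers close. It gives the time, the measured TCP pose, the force, the opening and the grip force at its end, in the units of the state.
- arm.get_state(): the state, without advancing time (a new reading comes with each control period).
- arm.grab_frame(name): name is "scene" or "side" or "wrist"; returns (picture, depth): 420x560x3 uint8, blue, green, red; 420x560 float32, m along the optical axis (not along the pixel's ray), 0 where there is no reading.
- arm.camera_model(name): a dict with "mtx" (3x3 intrinsics, pixels), "camera_from_world" (4x4, takes a point from world to camera coordinates); the wrist camera has in their place "mount" (4x4, takes a point from camera to tool coordinates, whose origin is the TCP and whose axes are the flange's). Camera axes: x right, y down, z forward; pixel columns grow to the right and rows downward; lengths in m; the calibration is good to about 2 mm. A picture is of the moment at which its call begins: read the wrist's pose just before it. camera_model takes no time and is no camera call.
- arm.job_done(): hands the job in; it is judged then, once.
The state is a dict: "t": time; "q": joint angles; "qd": joint speeds; "joint_efforts": joint torques, N m; "eef_pos": TCP position; "ee_rot": TCP orientation; "force": force on the tool from outside, world axes, zero at the start; "moment": the same for the moment, N m; "width": finger opening in m; "gripper_force": force on a finger pad.
Only numpy, scipy, OpenCV 4.12 (cv2) and the standard library are available. Lean on these libraries where they do the work, as an engineer would, in place of code of your own. Each camera call takes 0.05 s, during which the arm holds its last target. There are 200 camera calls.

TASK

Flip the two spring clips off the ends of the clip-lid box and leave them open, then lift the lid off by its handle and lay it flat on the counter, handle up. Take the seasoning tin out of the box and stand it on the counter, let go, then take it by its other two sides and stand it upright on the floor of the empty middle bay of the rack. Drop nothing, keep the tin upright, and leave the plates and the sauce bottles where they are.

Things in the scene. Friction and masses are not known exactly. Their poses are not given: they have to be found in the camera images.
- box: Open-topped white enamelled box fixed to the counter, 170 long (its x) x 86 wide (its y) x 100 mm high, walls and floor 5 mm. Origin: centre of its underside, on the counter; z up. A clip sits at each short end (its -x and +x). The tin stands in it with only 8 mm between it and each long wall, so it can be gripped only along the box's x.
- clip_near (a joint): Dark steel clip on the box's -x end, hinge angle in rad: 0 shut (hooked over the lid's edge), 1.9 fully open (hanging outwards). Hinge along the box's y, 86.5 mm from the box's centre, 60 mm above the counter. Over-centre spring: snaps back shut below 0.5, flips fully open by itself beyond 0.55. About 2 N outwards on its upper part moves it.
- clip_far (a joint): The same clip on the box's +x end; same values.
- clip_near_lip (a point): Centre of the rolled lip (8 mm thick, 36 mm along the box's y) on top of the near clip: when shut, 97.5 mm from the box's centre and 132 mm above the counter (24 mm above the lid's top). Below it an upright plate, inner face 95.5 mm from the centre, and a hook reaching 7 mm over the lid (hook top at 113.5 mm). Push the part above the hook outwards, or pinch it.
- clip_far_lip (a point): The same point of the far clip, on the box's +x side.
- lid_handle (a point): Centre of the lid's black bar handle, 14 (lid's x) x 56 (y) x 22 mm high, 21 mm above the lid's top. Lid: white plate 188 (x) x 100 (y) x 8 mm, with a 154 x 70 mm plug 4 mm deep under it, 0.3 kg. On the box its top is 108 mm above the counter, its axes match the box's. Flat on the counter, this point is 33 mm up.
- tin_mid (a point): Centre, half-way up, of the plain steel seasoning tin, 44 (x) x 60 (y) x 88 mm (z), about 0.25 kg. It stands upright in the lidded box, hidden at first, its x along the box's x, within 15 mm of the box's middle; there its top is 93 mm above the counter, 7 mm under the box's rim.
- rack: Fixed wooden rack, 84 (x) x 184 (y) x 92 mm high; origin: centre of its underside. Three bays side by side along its y, between upright dividers; each bay 56 mm wide (y), open along x but for 16 mm high lips at front and back, 78 mm apart inside. The outer bays hold fixed tins of the same kind.
- bay (a point): Centre of the floor of the rack's empty middle bay, 6 mm above the counter; axes of the rack. The tin fits only with its 44 mm side across the bay (its x along the rack's y). The dividers, as high as the tin, leave no room for fingers across the bay, so the tin must be held by its two faces 60 mm apart.
- plates: Stack of five white plates, 144 mm across, about 50 mm high; origin at the centre of its underside. Leave alone. It and the rack stand on opposite sides of the box, either way round.
- sauce_a: Sauce bottle with cap, 72 mm across, 190 mm high, on the left edge; origin at the centre of its underside. Leave alone.
- sauce_b: The same on the right edge. Leave alone.
There are look-alikes about, which are no part of the job. What is shaped like the box but yellow is not meant.

How it is judged:
On the way, in this order (a step that is already met when the one before it is completed fails the run):
1. both clips are flipped open while the lid still sits on the box (value of joint each of clip_near, clip_far above 1.2 rad and z of lid_handle in the frame of box below 0.135 m and horizontal distance between lid_handle and box below 0.02 m), for 0.2 s.
2. the lid lies flat on the counter, handle up, released (height (world z) of lid_handle between 0.027 and 0.039 m and angle between lid_handle's own z axis and vertical below 0.06 rad and contact force between the fingers and lid below 0.2 N and linear speed of lid below 0.03 m/s), for 0.2 s.
3. the tin stands upright on the counter, outside box and rack, released (height (world z) of tin_mid between 0.04 and 0.047 m and contact force between the fingers and tin below 0.2 N and linear speed of tin below 0.03 m/s and angle between tin_mid's own z axis and vertical below 0.07 rad), for 0.2 s.
At the end, for the whole second after the job is handed in: The tin stands upright (within 4 degrees) on the floor of the middle bay, released and at rest, within 12 mm along and 8 mm across of its centre, its 44 mm side across the bay; the lid lies flat on the counter, handle up, released and at rest; both clips are open (over 1.2 rad) (all of step 2 and x of tin_mid in the frame of bay between -0.012 and 0.012 m and y of tin_mid in the frame of bay between -0.008 and 0.008 m and z of tin_mid in the frame of bay between 0.039 and 0.049 m and angle between the x axis of tin_mid and the y axis of bay, either way round below 0.25 rad and contact force between the fingers and tin below 0.2 N and linear speed of tin below 0.03 m/s and angle between tin_mid's own z axis and vertical below 0.07 rad and value of joint each of clip_near, clip_far above 1.2 rad); the robot touches nothing.
It fails at once if the lid is lifted while a clip is still on (z of lid_handle in the frame of box above 0.145 m and horizontal distance between lid_handle and box below 0.06 m and value of joint any of clip_near, clip_far below 0.15 rad).
It fails at once if the tin is tipped over (more than 35 degrees) (angle between tin_mid's own z axis and vertical above 0.6 rad).
It fails at once if the tin or the lid is dropped (over 0.7 m/s, out of the fingers) ((contact force between the fingers and tin below 0.2 N and linear speed of tin above 0.7 m/s) or (contact force between the fingers and lid below 0.2 N and linear speed of lid above 0.7 m/s)).
It fails at once if the plates or a sauce bottle are moved more than 30 mm (distance of any of plates, sauce_a, sauce_b from where it was at the start of the episode above 0.03 m).
It also fails if it takes over 72 s, if anything falls off the work surface, if the arm or the gripper's body presses on something with over 40 N, if the wrist force passes 120 N, or if a joint passes its speed limit or range.

## Working session

There is one attempt and no reset: what is moved stays moved. The work goes in short steps, Python scripts to look and compute and a tool call to move; the robot and the scene stay as the last step left them, time stands still between calls to the robot, and variables do not carry over. Pictures are saved under pics/ and viewed, at most 10 in all, crops included, and the job is handed in when it is done.

Besides the shell and the picture viewer there is one more tool, called as name(argument=value, ...), one argument or row to a line, values as JSON. move_arm: Moves the arm, as the interface text tells. Its arguments: {"type":"object","properties":{"rows":{"type":"string"},"squeeze":{"type":"number"}},"required":["rows"]}

```bash
mkdir -p pics; ls
python3 - <<'E'
from station import arm
import cv2,numpy as np
s=arm.get_state();print(s['t'],s['eef_pos'],s['ee_rot'],s['width'])
a,d=arm.grab_frame("scene");b,e=arm.grab_frame("side")
np.savez('f0.npz',a=a,d=d,b=b,e=e)
cv2.imwrite('pics/a.png',a);cv2.imwrite('pics/b.png',b)
for n in("scene","side","wrist"):print(n,arm.camera_model(n))
E
```

```text
pics
0.0 [ 0.28286421 -0.61226824  0.19781538] [ 3.13991271e+00 -1.39992827e-04 -2.70888572e+00] 0.08771546729702168
scene {'mtx': array([[392.91734029,   0.        , 283.04454355],
       [  0.        , 392.91734029, 215.87785396],
       [  0.        ,   0.        ,   1.        ]]), 'camera_from_world': array([[-0.72487497,  0.68852644,  0.0220822 ,  0.40200348],
       [ 0.3844647 ,  0.43094391, -0.81637874, -0.13405288],
       [-0.57161454, -0.58328268, -0.57709456,  1.47533758],
       [ 0.        ,  0.        ,  0.        ,  1.        ]])}
side {'mtx': array([[401.10219867,   0.        , 285.20403261],
       [  0.        , 401.10219867, 211.93690639],
       [  0.        ,   0.        ,   1.        ]]), 'camera_from_world': array([[-9.10140392e-01, -4.14298444e-01,  1.12533466e-03,
         5.17713765e-01],
       [-3.13472029e-01,  6.86861527e-01, -6.55710706e-01,
         2.46768318e-01],
       [ 2.70886976e-01, -5.97141560e-01, -7.55011393e-01,
         1.14390400e+00],
       [ 0.00000000e+00,  0.00000000e+00,  0.00000000e+00,
         1.00000000e+00]])}
wrist {'mtx': array([[328.74473297,   0.        , 278.96477161],
       [  0.        , 328.74473297, 210.18677146],
       [  0.        ,   0.        ,   1.        ]]), 'mount': array([[-5.75244336e-04, -9.69559087e-01, -2.44856787e-01,
         6.55232035e-02],
       [ 9.99999556e-01, -3.74823218e-04, -8.65121305e-04,
         1.98710655e-04],
       [ 7.47008213e-04, -2.44857176e-01,  9.69558872e-01,
        -1.85860095e-01],
       [ 0.00000000e+00,  0.00000000e+00,  0.00000000e+00,
         1.00000000e+00]])}
```

View pics/a.png

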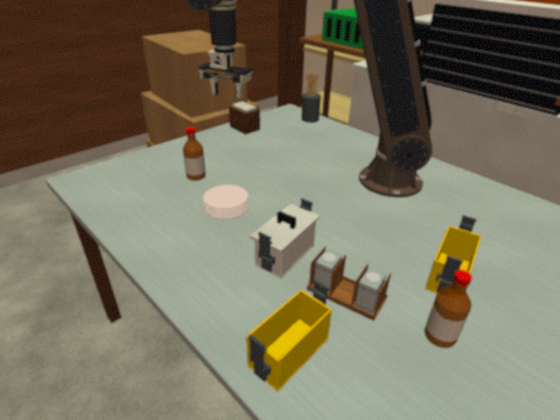

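View pics/b.png

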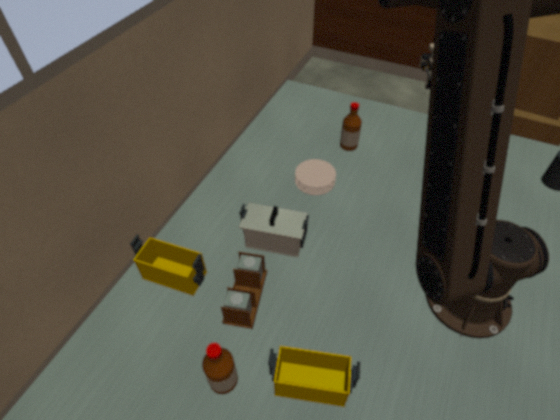

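The scene view has the white box at (287,240) with clips at (305,206) and (265,250), the rack at (350,285), the plates at (226,201), bottles at (194,158) and (449,312), and yellow decoys at (290,338) and (455,260). The side view agrees, with the box at (275,230) and the rack at (243,288). Next I'll locate the pieces from depth.

```bash
cat > h.py <<'E'
from station import arm
import cv2,numpy as np
from scipy.spatial.transform import Rotation as R
def cam_w(name,s=None):
    m=arm.camera_model(name)
    if name!="wrist": return m['mtx'],np.linalg.inv(m['camera_from_world'])
    s=s or arm.get_state();T=np.eye(4);T[:3,:3]=R.from_euler('xyz',s['ee_rot']).as_matrix();T[:3,3]=s['eef_pos']
    return m['mtx'],T@m['mount']
def cloud(d,K,T):
    v,u=np.mgrid[:420,:560];c=np.dstack([(u-K[0,2])/K[0,0]*d,(v-K[1,2])/K[1,1]*d,d])
    return c@T[:3,:3].T+T[:3,3]
def look(name):
    s=arm.get_state();K,T=cam_w(name,s);p,d=arm.grab_frame(name)
    return p,d,cloud(d,K,T)
def rect(pts):
    (c,wh,a)=cv2.minAreaRect(pts.astype(np.float32)*1000);return np.round(c,1),np.round(wh,1),round(a,1)
E
python3 - <<'E'
from h import *
f=np.load('f0.npz')
for n,i,d in(("scene",'a','d'),("side",'b','e')):
    K,T=cam_w(n);P=cloud(f[d],K,T);im=f[i].astype(int);B,G,Rr=im[...,0],im[...,1],im[...,2]
    ok=(f[d]>0)&(P[...,0]>.2)&(P[...,0]<1)&(abs(P[...,1])<.6)
    sat=im.max(2)-im.min(2);z=P[...,2]
    def rep(name,m):
        k,lab,st,cen=cv2.connectedComponentsWithStats(m.astype(np.uint8))
        for j in range(1,k):
            if st[j,4]>25:
                q=P[lab==j];print(n,name,st[j,4],cen[j].round(),rect(q[:,:2]),np.percentile(q[:,2],[5,50,95]).round(3))
    rep('lid',ok&(z>.1)&(z<.115)&(im.min(2)>120))
    rep('dark',ok&(z>.075)&(z<.16)&(im.max(2)<75))
    rep('brown',ok&(z>.083)&(z<.1)&(Rr>B+25)&(G<110))
    rep('tinrack',ok&(z>.075)&(z<.11)&(sat<40)&(im.max(2)>90))
    rep('plates',ok&(z>.043)&(z<.06)&(im.min(2)>130))
    rep('yellow',ok&(z>.02)&(Rr>B+100)&(G>B+70))
    rep('bottle',ok&(z>.03)&(z<.2)&(Rr>B+40)&(G<90))
E
```

```text
scene lid 1264 [287. 226.] (array([587.1,  42.8]), array([190.8, 102.2]), 11.3) [0.106 0.108 0.11 ]
scene dark 65 [306. 205.] (array([493.5,  24.5]), array([28.1, 13.6]), 82.6) [0.112 0.119 0.131]
scene dark 141 [286. 219.] (array([591.7,  45.8]), array([ 9.2, 52.6]), 9.4) [0.115 0.131 0.14 ]
scene dark 132 [467. 223.] (array([228. , 372.9]), array([14.2, 28.4]), 9.8) [0.097 0.115 0.131]
scene dark 178 [264. 244.] (array([683.2,  63. ]), array([ 5.5, 35. ]), 10.4) [0.078 0.103 0.13 ]
scene dark 230 [451. 267.] (array([412.9, 424.2]), array([ 8.5, 29.8]), 16.6) [0.079 0.106 0.131]
scene dark 214 [320. 291.] (array([710.4, 272.4]), array([14. , 36.1]), 10.2) [0.091 0.114 0.134]
scene dark 274 [257. 350.] (array([901.1, 288.9]), array([ 6.3, 35.5]), 9.8) [0.079 0.108 0.135]
scene brown 75 [194. 157.] (array([ 540.2, -482.4]), array([24. , 63.7]), 54.6) [0.084 0.092 0.099]
scene brown 61 [462. 234.] (array([239.9, 376.8]), array([ 6.5, 70.5]), 16.5) [0.084 0.088 0.092]
scene brown 41 [317. 256.] (array([602. , 172.7]), array([65.6,  2.4]), 13.0) [0.084 0.088 0.092]
scene brown 50 [339. 2
[... 5230 characters left out ...]
0.092]
side bottle 141 [247. 277.] (array([580.9, 227.5]), array([69.6,  4.9]), 13.1) [0.033 0.059 0.085]
side bottle 72 [247. 292.] (array([560.7, 281.9]), array([58.6,  7. ]), 14.2) [0.043 0.089 0.094]
side bottle 47 [228. 312.] (array([573.8, 346.2]), array([24.8,  3.4]), 15.3) [0.038 0.069 0.088]
side bottle 49 [238. 314.] (array([548.1, 339.8]), array([27.3,  3.3]), 13.7) [0.039 0.066 0.088]
side bottle 876 [217. 362.] (array([512.9, 487.5]), array([66.3, 58.4]), 35.3) [0.11  0.138 0.192]
side bottle 784 [316. 360.] (array([318. , 395.5]), array([160.5,  73.2]), 15.7) [0.033 0.063 0.09 ]
side bottle 646 [311. 393.] (array([306.2, 440.5]), array([167.5,   4.2]), 15.8) [0.033 0.062 0.09 ]
```

move_arm(
  rows="0 0 -9.56 0 0 -0.01 0; 0 0 -9.56 0 0 -0.01 0; 0 0 -9.56 0 0 -0.01 0; 0 0 -9.56 0 0 -0.01 0; 0 0 -9.56 0 0 -0.01 0; 0 0 -9.56 0 0 -0.01 0; 0 0 -9.56 0 0 0 0; 0 0 -9.56 0 0 0 0",
  squeeze=20,
)

```text
t: 1.1
eef_pos: [0.283, -0.6125, 0.2584]
ee_rot: [3.141, 0.001, -1.369]
force: [0.0, 1.0, -0.2]
width: 0.0129
gripper_force: 0.0
```

move_arm(
  rows="0 0 0 -0.048 -0.03 0 0; 0 0 0 -0.048 -0.03 0 0; 0 0 0 -0.048 -0.03 0 0; 0 0 0 -0.048 -0.03 0 0; 0 0 0 -0.048 -0.03 0 0; 0 0 0 -0.048 -0.03 0 0; 0 0 0 -0.048 -0.03 0 0; 0 0 0 -0.048 -0.03 0 0",
)

```text
t: 2.1
eef_pos: [0.4435, -0.1874, 0.2588]
ee_rot: [-3.141, 0.0, -1.374]
force: [0.9, -0.0, 0.3]
width: 0.0006
gripper_force: 0.0
```

move_arm(
  rows="0 0 0 -0.048 -0.03 0 0; 0 0 0 -0.048 -0.03 0 0; 0 0 0 -0.048 -0.03 0 0; 0 0 0 -0.048 -0.03 0 0; 0 0 0 0 0 0 0",
)

```text
t: 2.72
eef_pos: [0.5241, 0.0256, 0.2578]
ee_rot: [3.14, 0.0, -1.37]
force: [-0.7, 0.1, 0.2]
width: 0.0005
gripper_force: 0.0
```

Run:
```python
from h import *
s=arm.get_state();print(s['t'],s['eef_pos'],s['ee_rot'],s['width'])
p,d,P=look("wrist");cv2.imwrite('pics/w1.png',p);np.savez('w1.npz',p=p,d=d,P=P)
z=P[...,2]
m=(d>0)&(z>.1)&(z<.114)&(p.min(2)>110)
k,lab,st,c=cv2.connectedComponentsWithStats(m.astype(np.uint8))
for j in range(1,k):
    if st[j,4]>200:print(st[j],rect(P[lab==j][:,:2]),np.median(z[lab==j]))
m=(d>0)&(z>.115)&(z<.15)&(p.max(2)<80)
k,lab,st,c=cv2.connectedComponentsWithStats(m.astype(np.uint8))
for j in range(1,k):
    if st[j,4]>60:print(st[j],rect(P[lab==j][:,:2]),np.median(z[lab==j]))
```

```text
2.725 [0.52414631 0.02557889 0.2578295 ] [ 3.14024124e+00  3.75973820e-05 -1.37023853e+00] 0.0005054011284055394
[  122   148   185    94 13422] (array([587.6,  42.8]), array([187.5,  99.2]), 11.4) 0.1079524875425937
[203 172  20  56 938] (array([587.2,  41.4]), array([13. , 53.2]), 11.2) 0.1393567934369333
[107 182  17  38 492] (array([680.8,  62. ]), array([ 6.7, 35.4]), 12.6) 0.13281149515205465
[308 183  10  38 300] (array([491.1,  23.7]), array([ 7.8, 35. ]), 11.3) 0.13516722187339716
```

move_arm(
  rows="0 0 0 -0.004 -0.016 0.05 0; 0 0 0 0 0 0.05 0; 0 0 0 0 0 0.03 0; 0 0 0 0 0 0 0; 0 0 0 0 0.012 0 0; 0 0 0 0 0.012 0 0",
)

```text
t: 3.52
eef_pos: [0.5147, 0.0247, 0.1303]
ee_rot: [-3.139, 0.0, -1.374]
force: [-0.4, 1.1, -0.3]
width: 0.0009
gripper_force: 0.0
```

move_arm(
  rows="0 0 0 0 0.01 0.002 0; 0 0 0 0 0.012 0.002 0; 0 0 0 0 0.012 0.003 0; 0 0 0 0 0.012 0.003 0; 0 0 0 0 0.012 0.003 0; 0 0 0 0 0.01 0.0 0; 0 0 0 0 0 0 0",
)

```text
t: 4.4
eef_pos: [0.4477, 0.0115, 0.1159]
ee_rot: [-3.141, 0.0, -1.374]
force: [0.1, 0.2, 0.9]
width: 0.0004
gripper_force: 0.0
```

Run:
```python
from h import *
s=arm.get_state();print(s['t'],s['eef_pos'],s['ee_rot'],s['force'])
p,d,P=look("side");cv2.imwrite('pics/s2.png',cv2.resize(p[150:330,150:390],None,fx=3,fy=3))
```

```text
4.4 [0.44765625 0.01147981 0.11594514] [-3.14132786e+00  4.95921484e-05 -1.37368724e+00] [0.06309198 0.20152723 0.91366721]
```

View pics/s2.png

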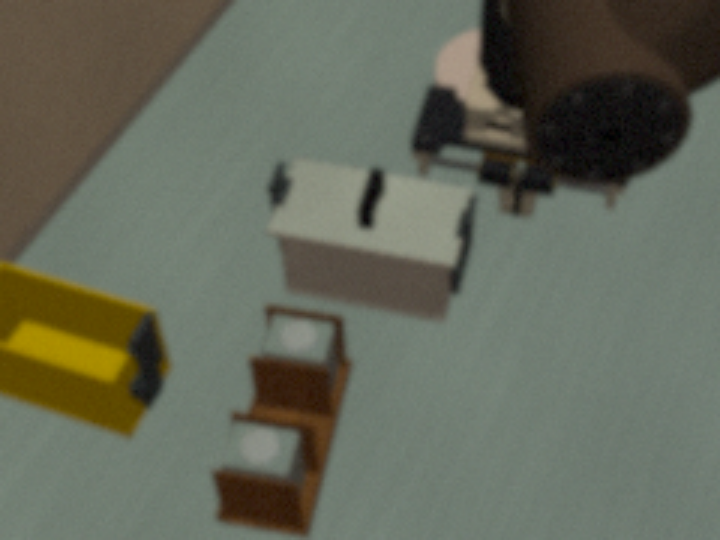

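The near clip at crop (465,235) still stands upright, so the finger slid over the lip. I'll push again, coming down earlier.

move_arm(
  rows="0 0 0 0 0 -0.05 0; 0 0 0 -0.003 -0.047 0 0; 0 0 0 0 -0.047 0 0; 0 0 0 0 0 0.041 0; 0 0 0 0 0 0 0; 0 0 0 0 0.012 0 0; 0 0 0 0 0.01 0 0",
)

```text
t: 5.32
eef_pos: [0.5178, 0.0286, 0.1263]
ee_rot: [-3.139, 0.0, -1.374]
force: [-0.3, -0.7, 0.7]
width: 0.0005
gripper_force: 0.0
```

move_arm(
  rows="0 0 0 0 0.007 0.0015 0; 0 0 0 0 0.007 0.0015 0; 0 0 0 0 0.007 0.002 0; 0 0 0 0 0.008 0.003 0; 0 0 0 0 0.008 0.003 0; 0 0 0 0 0.008 0.003 0; 0 0 0 0 0.008 0.003 0; 0 0 0 0 0.008 0.001 0",
)

```text
t: 6.32
eef_pos: [0.4577, 0.0165, 0.1065]
ee_rot: [3.141, -0.0, -1.374]
force: [0.6, -0.7, 0.0]
width: 0.0002
gripper_force: 0.0
```

```bash
cat >> h.py <<'E'
def clips(name):
    p,d,P=look(name);c=np.array([.5876,.0428]);y=.198
    q=P[...,:2]-c;bx=q@[np.cos(y),np.sin(y)];by=q@[-np.sin(y),np.cos(y)];z=P[...,2]
    for n,s in(("near",-1),("far",1)):
        m=(d>0)&(p.max(2)<85)&(bx*s>.085)&(bx*s<.17)&(abs(by)<.025)&(z>.01)&(z<.15)
        if m.sum()>10: print(name,n,m.sum(),"bx",np.percentile(bx[m],[5,50,95]).round(3),"z",np.percentile(z[m],[5,50,95]).round(3))
E
python3 - <<'E'
from h import *
clips("scene");clips("side")
E
```

```text
scene near 71 bx [-0.1   -0.097 -0.091] z [0.112 0.119 0.132]
scene far 373 bx [0.09  0.097 0.099] z [0.023 0.076 0.127]
side near 120 bx [-0.134 -0.097 -0.09 ] z [0.026 0.107 0.144]
side far 58 bx [0.088 0.094 0.097] z [0.112 0.121 0.139]
```

move_arm(
  rows="0 0 0 0 0 -0.05 0; 0 0 0 0 -0.041 0 0; 0 0 0 0 -0.041 0 0; 0 0 0 0 0 0.032 0; 0 0 0 0 0 0.036 0; 0 0 0 0 0.012 0 0; 0 0 0 0 0.012 0 0; 0 0 0 0 0.006 0 0",
)

```text
t: 7.42
eef_pos: [0.5095, 0.027, 0.0905]
ee_rot: [-3.139, 0.0, -1.374]
force: [1.1, -0.4, -0.1]
width: 0.0004
gripper_force: 0.7
```

move_arm(
  rows="0 0 0 0 0.008 0 0; 0 0 0 0 0 0 0",
)

```text
t: 7.68
eef_pos: [0.5015, 0.0254, 0.0897]
ee_rot: [-3.14, 0.0, -1.374]
force: [0.9, -0.2, -0.1]
width: 0.0003
gripper_force: 0.3
```

move_arm(
  rows="0 0 0 0 0.008 0.001 0; 0 0 0 0 0 0 0",
)

```text
t: 7.92
eef_pos: [0.4929, 0.0235, 0.0877]
ee_rot: [3.141, 0.0, -1.374]
force: [0.2, 0.6, 0.1]
width: 0.0009
gripper_force: 0.2
```

Run:
```python
from h import *
clips("side")
p,_=arm.grab_frame("wrist");q,_=arm.grab_frame("side")
cv2.imwrite('pics/w3.png',np.hstack([cv2.resize(p[100:400,150:450],(400,400)),cv2.resize(q[170:280,230:340],(400,400))]))
```

```text
side near 167 bx [-0.117 -0.1   -0.088] z [0.029 0.113 0.148]
side far 56 bx [0.089 0.094 0.098] z [0.113 0.122 0.138]
```

View pics/w3.png

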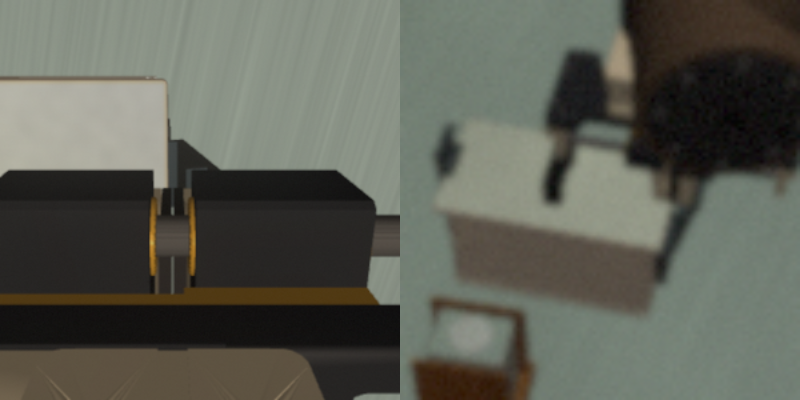

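The clip in the right-hand crop (at 685,230) now leans outwards. But the TCP reads 88 mm with no lid contact, so the closed fingertips must be higher than I assumed. I'll check that.

Run:
```python
from h import *
s=arm.get_state();print(arm.finger_overhang,s['t'],s['eef_pos'],s['ee_rot'],s['force'],s['q'])
for n in("side","scene"):
    p,d,P=look(n);c=s['eef_pos'];m=(d>0)&(np.hypot(P[...,0]-c[0],P[...,1]-c[1])<.03)&(P[...,2]>.112)
    k,lab,st,cc=cv2.connectedComponentsWithStats(m.astype(np.uint8))
    for j in range(1,k):
        if st[j,4]>10:
            q=P[lab==j];i=q[:,2].argsort()[:5];print(n,st[j],q[i].round(3).tolist(),p[lab==j].mean(0).round())
    # lid
    z=P[...,2];m=(d>0)&(z>.1)&(z<.125)&(p.min(2)>115)&(abs(P[...,0]-.5876)<.12)&(abs(P[...,1]-.04)<.09)
    print(n,'lid',rect(P[m][:,:2]),np.median(z[m]))
```

```text
0.008 8.075 [0.49368624 0.02369711 0.08772658] [ 3.14137604e+00 -1.05099416e-04 -1.37393224e+00] [0.44232999 0.44237064 0.66490603] [ 4.46531280e-01  1.68272980e-01 -5.30839164e-01  6.31170095e-05
 -8.71920046e-01 -2.49707821e-01]
side [300  82  28  16 349] [[0.506, 0.05, 0.556], [0.47, 0.035, 0.557], [0.497, 0.005, 0.557], [0.504, 0.017, 0.557], [0.475, 0.045, 0.557]] [31. 32. 35.]
side [299 215  16  15 130] [[0.48, 0.035, 0.112], [0.481, 0.032, 0.112], [0.506, 0.034, 0.112], [0.486, 0.029, 0.112], [0.504, 0.038, 0.113]] [56. 65. 68.]
side lid (array([587.9,  43.8]), array([186.8, 100.8]), 10.2) 0.10916911225992187
scene [303  35  28   7 124] [[0.52, 0.035, 0.555], [0.51, 0.046, 0.556], [0.503, 0.052, 0.556], [0.516, 0.005, 0.556], [0.477, 0.048, 0.556]] [49. 53. 59.]
scene [309 162  10  22 134] [[0.486, 0.049, 0.202], [0.485, 0.052, 0.202], [0.485, 0.045, 0.203], [0.501, 0.048, 0.204], [0.473, 0.045, 0.204]] [ 73.  89. 100.]
scene [300 193  16  16 155] [[0.484, 0.033, 0.112], [0.486, 0.039, 0.113], [0.479, 0.032, 0.113], [0.476, 0.037, 0.114], [0.474, 0.04, 0.114]] [ 85.  99. 106.]
scene lid (array([578.3,  41.8]), array([207.9, 101.9]), 11.3) 0.10783674755783623
```

move_arm(
  rows="0 0 0 0 0.008 0.002 0; 0 0 0 0 0 0 0",
)

```text
t: 8.43
eef_pos: [0.4847, 0.0218, 0.0854]
ee_rot: [3.14, -0.0, -1.374]
force: [0.3, -0.6, -0.3]
width: 0.0004
gripper_force: 0.0
```

move_arm(
  rows="0 0 0 0 0.008 0.003 0; 0 0 0 0 0 0 0",
)

```text
t: 8.68
eef_pos: [0.4769, 0.0203, 0.0824]
ee_rot: [3.14, -0.0, -1.374]
force: [1.0, -1.1, -0.3]
width: 0.0007
gripper_force: 0.0
```

move_arm(
  rows="0 0 0 0 0.008 0.004 0; 0 0 0 0 0 0 0",
)

```text
t: 8.93
eef_pos: [0.4691, 0.0187, 0.0784]
ee_rot: [3.141, -0.0, -1.374]
force: [0.3, 0.3, -0.1]
width: 0.0005
gripper_force: 0.0
```

move_arm(
  rows="0 0 0 0 0.008 0.005 0; 0 0 0 0 0.006 0.003 0; 0 0 0 0 0 0 0",
)

```text
t: 9.3
eef_pos: [0.4557, 0.0161, 0.0705]
ee_rot: [3.141, -0.0, -1.374]
force: [0.5, -0.4, -0.5]
width: 0.0005
gripper_force: 0.0
```

Run:
```python
from h import *
clips("side");clips("scene")
```

```text
side near 279 bx [-0.15  -0.127 -0.092] z [0.029 0.043 0.134]
side far 57 bx [0.089 0.094 0.097] z [0.112 0.121 0.138]
scene far 373 bx [0.089 0.096 0.099] z [0.022 0.075 0.126]
```

move_arm(
  rows="0 0 0 0 0 -0.06 0; 0 0 0 0 0 -0.06 0; 0 0 0 0 -0.061 0 0; 0 0 0 0 -0.061 0 0; 0 0 0 0 -0.061 0 0; 0 0 0 0 0 0 0",
)

```text
t: 10.15
eef_pos: [0.6387, 0.0526, 0.1878]
ee_rot: [3.138, -0.001, -1.374]
force: [-1.2, 0.0, 0.3]
width: 0.0009
gripper_force: 0.0
```

Run:
```python
from h import *
s=arm.get_state();c=s['eef_pos'];print(s['t'],c)
clips("side");clips("scene")
for n in("side","scene"):
    p,d,P=look(n);m=(d>0)&(np.hypot(P[...,0]-c[0],P[...,1]-c[1])<.035)&(P[...,2]>.145)&(P[...,2]<.26)
    q=P[m];i=q[:,2].argsort();print(n,len(q),q[i[:40:8]].round(3).tolist(), np.histogram(q[:,2],bins=np.arange(.14,.27,.01))[0], [q[abs(q[:,2]-zz)<.01][:,:2].mean(0).round(3) for zz in(.17,.19,.21)])
```

```text
10.15 [0.63874139 0.05258668 0.18775281]
side near 214 bx [-0.151 -0.12  -0.091] z [0.029 0.04  0.059]
side far 60 bx [0.088 0.094 0.098] z [0.113 0.121 0.139]
scene far 373 bx [0.089 0.097 0.099] z [0.022 0.077 0.127]
side 135 [[0.63, 0.061, 0.219], [0.647, 0.065, 0.224], [0.633, 0.061, 0.226], [0.623, 0.063, 0.228], [0.628, 0.058, 0.229]] [ 0  0  0  0  0  0  0  2 32 35 35 31] [array([nan, nan]), array([nan, nan]), array([0.633, 0.061])]
scene 206 [[0.637, 0.062, 0.218], [0.643, 0.065, 0.222], [0.646, 0.065, 0.224], [0.627, 0.062, 0.225], [0.652, 0.049, 0.227]] [ 0  0  0  0  0  0  0  3 44 56 48 55] [array([nan, nan]), array([nan, nan]), array([0.64 , 0.057])]<stdin>:6: RuntimeWarning: Mean of empty slice.
  ret = um.true_divide(
```

move_arm(
  rows="0 0 0 0 0 0.05 0; 0 0 0 0 0 0.05 0; 0 0 0 0 0 0 0; 0 0 0 0 -0.012 0 0; 0 0 0 0 -0.012 0 0; 0 0 0 0 -0.01 0 0; 0 0 0 0 -0.008 0.001 0; 0 0 0 0 -0.008 0.002 0",
)

```text
t: 11.35
eef_pos: [0.6852, 0.0619, 0.0875]
ee_rot: [3.141, 0.0, -1.374]
force: [-2.1, -0.4, -0.2]
width: 0.0003
gripper_force: 0.6
```

move_arm(
  rows="0 0 0 0 -0.008 0.003 0; 0 0 0 0 -0.008 0.004 0; 0 0 0 0 -0.008 0.005 0; 0 0 0 0 -0.008 0.004 0; 0 0 0 0 0 0 0",
)

```text
t: 11.98
eef_pos: [0.7166, 0.0682, 0.071]
ee_rot: [3.141, -0.0, -1.374]
force: [-0.4, 0.0, 0.4]
width: 0.0005
gripper_force: 0.0
```

move_arm(
  rows="0 0 0 0 0 -0.06 0; 0 0 0 0 0 -0.06 0; 0 0 0 0 0.045 0 0.0876; 0 0 0 0 0.045 0 0.0876; 0 0 0 0 0.045 0 0.0876; 0 0 0 0 0 0 0.0876; 0 0 0 0 0 0 0.0876",
)

```text
t: 12.85
eef_pos: [0.5843, 0.0419, 0.1927]
ee_rot: [-3.14, 0.0, -1.374]
force: [0.9, 0.3, 0.2]
width: 0.045
gripper_force: 0.0
```

Run:
```python
from h import *
s=arm.get_state();c=s['eef_pos'];print(s['t'],c,s['width'])
clips("side");clips("scene")
for n in("side","scene"):
    p,d,P=look(n);m=(d>0)&(np.hypot(P[...,0]-c[0],P[...,1]-c[1])<.075)&(P[...,2]>.145)&(P[...,2]<.26)
    q=P[m];i=q[:,2].argsort();print(n,len(q),q[i[:40:8]].round(3).tolist(), np.histogram(q[:,2],bins=np.arange(.14,.27,.01))[0])
    z=P[...,2];m=(d>0)&(z>.1)&(z<.125)&(p.min(2)>115)&(abs(P[...,0]-.5876)<.12)&(abs(P[...,1]-.04)<.09)
    print(n,'lid',rect(P[m][:,:2]),np.median(z[m]))
p,d,P=look("wrist");cv2.imwrite('pics/w4.png',p)
```

```text
12.85 [0.58430567 0.04185077 0.19266322] 0.045029592520270834
side near 218 bx [-0.151 -0.119 -0.091] z [0.029 0.041 0.06 ]
side far 108 bx [0.102 0.129 0.148] z [0.029 0.039 0.046]
scene far 366 bx [0.088 0.108 0.149] z [0.028 0.042 0.061]
side 141 [[0.556, 0.044, 0.22], [0.543, 0.045, 0.226], [0.545, 0.048, 0.228], [0.617, 0.062, 0.23], [0.544, 0.031, 0.232]] [ 0  0  0  0  0  0  0  1 22 44 34 40]
side lid (array([586.9,  43.4]), array([187.9, 102.4]), 11.0) 0.10921968091068529
scene 248 [[0.551, 0.045, 0.219], [0.627, 0.048, 0.222], [0.557, 0.036, 0.223], [0.554, 0.041, 0.224], [0.626, 0.057, 0.226]] [ 0  0  0  0  0  0  0  2 61 70 64 51]
scene lid (array([588. ,  43.3]), array([191.1, 101.7]), 11.0) 0.10782027260397037
```

View pics/w4.png

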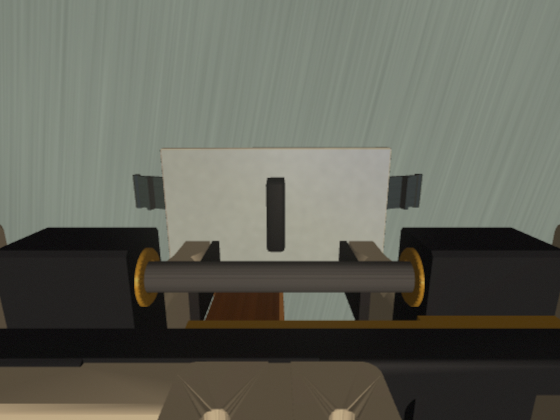

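Both clips now hang open at (150,192) and (405,192), and the lid is still in place with its handle at (276,215). The measured fingertips are about 27 mm above the reported TCP, so I'll use that offset and grip the handle.

move_arm(
  rows="0 0 0 0 -0.003 0.03 0.0876; 0 0 0 0 0 0.03 0.0876; 0 0 0 0 0 0.03 0.0876; 0 0 0 0 0 0.008 0.0876; 0 0 0 0 0 0.006 0.0876; 0 0 0 0 0 0 0.0876",
)

```text
t: 13.85
eef_pos: [0.5873, 0.0424, 0.0882]
ee_rot: [-3.141, -0.0, -1.374]
force: [-0.2, 0.6, 0.1]
width: 0.0878
gripper_force: 0.0
```

move_arm(
  rows="0 0 0 0 0 0 0.0; 0 0 0 0 0 0 0; 0 0 0 0 0 0 0; 0 0 0 0 0 0 0; 0 0 0 0 0 0 0; 0 0 0 0 0 0 0",
  squeeze=30,
)

```text
t: 14.6
eef_pos: [0.5868, 0.0423, 0.0877]
ee_rot: [3.142, 0.0, -1.374]
force: [0.1, 0.1, -0.6]
width: 0.0331
gripper_force: 0.0
```

move_arm(
  rows="0 0 0 0 0 0 0; 0 0 0 0 0 0 0; 0 0 0 0 0 0 0; 0 0 0 0 0 0 0",
)

```text
t: 15.1
eef_pos: [0.5869, 0.0423, 0.0878]
ee_rot: [-3.142, -0.0, -1.374]
force: [0.3, -0.1, -0.2]
width: 0.0138
gripper_force: 30.0
```

move_arm(
  rows="0 0 0 0 0 -0.01 0; 0 0 0 0 0 -0.01 0; 0 0 0 0 0 -0.02 0; 0 0 0 0 0 -0.02 0; 0 0 0 0 0 0 0",
)

```text
t: 15.72
eef_pos: [0.588, 0.0427, 0.1498]
ee_rot: [-3.138, 0.0, -1.374]
force: [0.2, -0.8, -2.9]
width: 0.0136
gripper_force: 30.0
```

move_arm(
  rows="0 0 0 0.03 0 0 0; 0 0 0 0.04 0 0 0; 0 0 0 0.04 0 0 0; 0 0 0 0.02 0 0.02 0; 0 0 0 0 0 0.04 0; 0 0 0 0 0 0.04 0; 0 0 0 0 0 0.03 0; 0 0 0 0 0 0.01 0",
)

```text
t: 16.73
eef_pos: [0.6102, -0.0854, 0.0051]
ee_rot: [3.137, 0.0, -1.374]
force: [0.1, 0.0, -2.4]
width: 0.0138
gripper_force: 30.0
```

move_arm(
  rows="0 0 0 0 0 0.006 0; 0 0 0 0 0 0.006 0; 0 0 0 0 0 0 0",
)

```text
t: 17.1
eef_pos: [0.6125, -0.0851, -0.0038]
ee_rot: [-3.141, 0.0, -1.374]
force: [-0.3, 0.8, -2.9]
width: 0.0138
gripper_force: 30.0
```

move_arm(
  rows="0 0 0 0 0 0.003 0; 0 0 0 0 0 0 0",
)

```text
t: 17.35
eef_pos: [0.6123, -0.0852, -0.007]
ee_rot: [-3.141, 0.0, -1.374]
force: [-0.2, -1.0, -2.5]
width: 0.0139
gripper_force: 30.0
```

move_arm(
  rows="0 0 0 0 0 0.0015 0; 0 0 0 0 0 0 0",
)

```text
t: 17.6
eef_pos: [0.6125, -0.0852, -0.0083]
ee_rot: [-3.141, -0.0, -1.374]
force: [-1.8, 0.7, 1.5]
width: 0.0137
gripper_force: 30.0
```

move_arm(
  rows="0 0 0 0 0 0 0.0876; 0 0 0 0 0 0 0.0876; 0 0 0 0 0 0 0.0876; 0 0 0 0 0 0 0.0876; 0 0 0 0 0 0 0.0876; 0 0 0 0 0 -0.03 0.0876; 0 0 0 0 0 -0.06 0.0876; 0 0 0 0 0 -0.06 0.0876",
)

```text
t: 18.6
eef_pos: [0.6118, -0.0853, 0.1426]
ee_rot: [3.14, -0.0, -1.374]
force: [0.5, 0.1, -0.2]
width: 0.0855
gripper_force: 0.0
```

move_arm(
  rows="0 0 0 -0.05 0 -0.03 0.0876; 0 0 0 -0.05 0 0 0.0876; 0 0 0 0 0 0 0.0876; 0 0 0 0 0 0 0.0876",
)

```text
t: 19.1
eef_pos: [0.5926, 0.013, 0.1713]
ee_rot: [3.142, -0.0, -1.373]
force: [0.1, -0.3, 1.3]
width: 0.0876
gripper_force: 0.0
```

Run:
```python
from h import *
s=arm.get_state();print(s['t'],s['eef_pos'],s['ee_rot'],s['width'])
p,d,P=look("wrist");z=P[...,2]
cv2.imwrite('pics/w5.png',p)
def comp(n,m,a=100):
    k,lab,st,c=cv2.connectedComponentsWithStats(m.astype(np.uint8))
    for j in range(1,k):
        if st[j,4]>a:
            q=P[lab==j];dd=q[:,:2]-[.5876,.0428]
            print(n,st[j],rect(q[:,:2]),np.median(z[lab==j]).round(4))
comp('tin',(d>0)&(z>.086)&(z<.097))
comp('rim',(d>0)&(z>.097)&(z<.105))
p,d,P=look("scene");z=P[...,2]
comp('lidhandle',(d>0)&(z>.03)&(z<.05)&(p.max(2)<80)&(abs(P[...,1]+.085)<.06)&(abs(P[...,0]-.61)<.06),20)
comp('lidtop',(d>0)&(z>.006)&(z<.018)&(p.min(2)>125)&(abs(P[...,1]+.085)<.1)&(abs(P[...,0]-.61)<.13),100)
comp('rackdiv',(d>0)&(z>.08)&(z<.1)&(p[...,2].astype(int)>p[...,0].astype(int)+25)&(abs(P[...,1]-.256)<.1)&(abs(P[...,0]-.576)<.06),25)
```

```text
19.1 [0.5926035  0.01302855 0.17128354] [ 3.14156065e+00 -7.84292456e-05 -1.37307576e+00] 0.08764872513687874
tin [177 193 205   5 476] (array([595.3,   1.8]), array([167.6,   1.8]), 11.2) 0.0911
tin [180 202   8  41 155] (array([668.9,  39.7]), array([ 1.1, 35.5]), 10.7) 0.0922
tin [371 202   7  42 162] (array([511.8,   8.7]), array([ 1.2, 35.1]), 11.5) 0.0919
tin [ 243  205   53   56 2811] (array([596.2,  36.9]), array([44. , 49.1]), 11.8) 0.0915
rim [ 174  196  211   48 1912] (array([591.2,  20.1]), array([170.3,  40.1]), 11.9) 0.0994
rim [241 293 130   1 130] (array([555.9,  80.5]), array([111. ,   1.9]), 11.0) 0.0994
lidhandle [242 224  15  10  78] (array([615.9, -80.3]), array([10. , 51.8]), 11.2) 0.039
lidtop [246 215  27  19 237] (array([ 556.7, -110.8]), array([74.6, 69.9]), 8.0) 0.0121
lidtop [216 227  39  33 708] (array([654.8, -74.8]), array([104.3, 103.4]), 10.1) 0.0119
rackdiv [311 247  14  19  57] (array([601.2, 171.9]), array([69.1,  3.6]), 14.0) 0.0888
rackdiv [332 255  15  21  74] (array([586.4, 224.6]), array([74. , 10.4]), 12.8) 0.0877
rackdiv [355 264  13  21  59] (array([572.5, 284.8]), array([68.7,  3.3]), 14.1) 0.0896
rackdiv [378 273  13  23  56] (array([558.4, 341.3]), array([70.9,  3.3]), 13.8) 0.0904
```

View pics/w5.png

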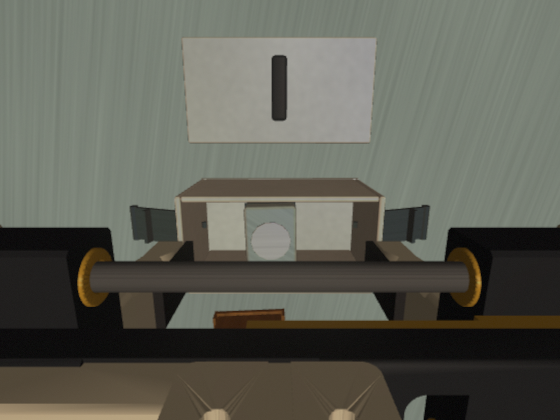

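The lid lies flat at (280,90), handle up. Both clips are open and the tin's top is at (271,235) in the open box.

move_arm(
  rows="0 0 0 -0.028 -0.008 0 0.0876; 0 0 0 0 0 0 0.0876; 0 0 0 0 0 0.05 0.0876; 0 0 0 0 0 0.05 0.0876; 0 0 0 0 0 0.03 0.0876; 0 0 0 0 0 0.013 0.0876; 0 0 0 0 0 0 0.0876",
)

```text
t: 20.08
eef_pos: [0.595, 0.0411, 0.0278]
ee_rot: [3.14, -0.0, -1.375]
force: [0.1, 0.8, 0.3]
width: 0.0877
gripper_force: 0.0
```

move_arm(
  rows="0 0 0 0 0 0 0; 0 0 0 0 0 0 0; 0 0 0 0 0 0 0; 0 0 0 0 0 0 0; 0 0 0 0 0 0 0; 0 0 0 0 0 0 0; 0 0 0 0 0 0 0",
  squeeze=25,
)

```text
t: 20.95
eef_pos: [0.5951, 0.042, 0.0284]
ee_rot: [-3.142, 0.0, -1.374]
force: [-1.1, 0.2, 2.7]
width: 0.0438
gripper_force: 24.8
```

move_arm(
  rows="0 0 0 0 0 -0.02 0; 0 0 0 0 0 -0.05 0; 0 0 0 0 0 -0.05 0; 0 0 0 -0.039 0.032 0 0; 0 0 0 -0.039 0.032 0 0; 0 0 0 -0.039 0.032 0 0; 0 0 0 -0.039 0.032 0 0; 0 0 0 0 0 0 0",
)

```text
t: 21.95
eef_pos: [0.4367, 0.1713, 0.1483]
ee_rot: [3.141, 0.001, -1.37]
force: [-0.1, 0.4, -3.2]
width: 0.0441
gripper_force: 24.8
```

move_arm(
  rows="0 0 -10.3 0 0 0 0; 0 0 -10.3 0 0 0 0; 0 0 -10.3 0 0 0 0; 0 0 -10.3 0 0 0 0; 0 0 -10.3 0 0 0 0; 0 0 -10.3 0 0 0 0; 0 0 -10.3 0 0 0 0; 0 0 -10.3 0 0 0 0",
)

```text
t: 22.95
eef_pos: [0.4392, 0.1693, 0.1478]
ee_rot: [3.141, 0.001, 0.069]
force: [-0.2, -0.4, -2.5]
width: 0.0439
gripper_force: 24.8
```

move_arm(
  rows="0 0 -10.3 0 0 0 0; 0 0 0 0 0 0.04 0; 0 0 0 0 0 0.04 0; 0 0 0 0 0 0.03 0; 0 0 0 0 0 0.008 0; 0 0 0 0 0 0 0",
)

```text
t: 23.7
eef_pos: [0.4393, 0.1696, 0.0303]
ee_rot: [3.141, 0.001, 0.244]
force: [-0.8, -0.5, -2.4]
width: 0.0443
gripper_force: 24.8
```

move_arm(
  rows="0 0 0 0 0 0.004 0; 0 0 0 0 0 0 0",
)

```text
t: 23.95
eef_pos: [0.4394, 0.1702, 0.0269]
ee_rot: [-3.141, -0.001, 0.244]
force: [-0.7, 0.4, -1.8]
width: 0.044
gripper_force: 24.8
```

move_arm(
  rows="0 0 0 0 0 0.0025 0; 0 0 0 0 0 0 0; 0 0 0 0 0 0 0",
)

```text
t: 24.32
eef_pos: [0.4391, 0.1699, 0.0239]
ee_rot: [-3.142, -0.0, 0.244]
force: [-0.3, 0.5, -2.3]
width: 0.0441
gripper_force: 24.8
```

move_arm(
  rows="0 0 0 0 0 0.001 0; 0 0 0 0 0 0 0",
)

```text
t: 24.58
eef_pos: [0.4393, 0.17, 0.0233]
ee_rot: [-3.142, -0.0, 0.244]
force: [-2.6, -0.1, 5.4]
width: 0.0444
gripper_force: 24.8
```

move_arm(
  rows="0 0 0 0 0 0.001 0; 0 0 0 0 0 0 0",
)

```text
t: 24.82
eef_pos: [0.4393, 0.1697, 0.0231]
ee_rot: [3.141, -0.001, 0.245]
force: [-5.6, -3.2, 16.2]
width: 0.044
gripper_force: 24.9
```

move_arm(
  rows="0 0 0 0 0 -0.001 0.0876; 0 0 0 0 0 0 0.0876; 0 0 0 0 0 0 0.0876; 0 0 0 0 0 0 0.0876; 0 0 0 0 0 0 0.0876; 0 0 0 0 0 -0.04 0.0876; 0 0 0 0 0 -0.06 0.0876; 0 0 0 0 0 -0.04 0.0876",
)

```text
t: 25.82
eef_pos: [0.4396, 0.1702, 0.1654]
ee_rot: [-3.141, -0.002, 0.244]
force: [0.9, 0.4, -0.3]
width: 0.0878
gripper_force: 0.0
```

move_arm(
  rows="0 0 10.3 0 0 0 0.0876; 0 0 10.3 0 0 0 0.0876; 0 0 10.3 0 0 0 0.0876; 0 0 10.3 0 0 0 0.0876; 0 0 10.3 0 0 0 0.0876; 0 0 10.3 0 0 0 0.0876; 0 0 10.3 0 0 0 0.0876; 0 0 10.3 0 0 0 0.0876",
)

```text
t: 26.82
eef_pos: [0.4389, 0.1698, 0.1627]
ee_rot: [3.141, -0.0, -1.2]
force: [0.6, -0.8, 0.6]
width: 0.0877
gripper_force: 0.0
```

move_arm(
  rows="0 0 7.6 0 0 0 0.0876; 0 0 0 0.04 0 0 0.0876; 0 0 0 0 0 0 0.0876; 0 0 0 0 0 0 0.0876",
)

```text
t: 27.32
eef_pos: [0.4487, 0.131, 0.1627]
ee_rot: [-3.142, 0.0, -1.328]
force: [0.5, -0.9, 1.0]
width: 0.0878
gripper_force: 0.0
```

```bash
cat >> h.py <<'E'
def comp(P,n,m,a=100):
    k,lab,st,c=cv2.connectedComponentsWithStats(m.astype(np.uint8))
    for j in range(1,k):
        if st[j,4]>a:
            q=P[lab==j];print(n,st[j],rect(q[:,:2]),np.median(q[:,2]).round(4))
E
python3 - <<'E'
from h import *
s=arm.get_state();print(s['t'],s['eef_pos'],s['ee_rot'],s['width'])
p,d,P=look("wrist");z=P[...,2];cv2.imwrite('pics/w6.png',p)
near=np.hypot(P[...,0]-.44,P[...,1]-.17)<.07
comp(P,'tin',(d>0)&(z>.075)&(z<.1)&near)
p,d,P=look("side");z=P[...,2]
near=np.hypot(P[...,0]-.44,P[...,1]-.17)<.07
comp(P,'tin side',(d>0)&(z>.08)&(z<.096)&near,40)
E
```

```text
27.325 [0.44871953 0.13104308 0.16274429] [-3.14154140e+00  9.65952130e-05 -1.32754492e+00] 0.08780517569689603
tin [ 244  226   71   35 2393] (array([440.9, 161.2]), array([60.5, 29.2]), 13.6) 0.0861
tin side [292 267  23  17 319] (array([438.2, 170.7]), array([59.7, 46.1]), 14.9) 0.0874
```

View pics/w6.png

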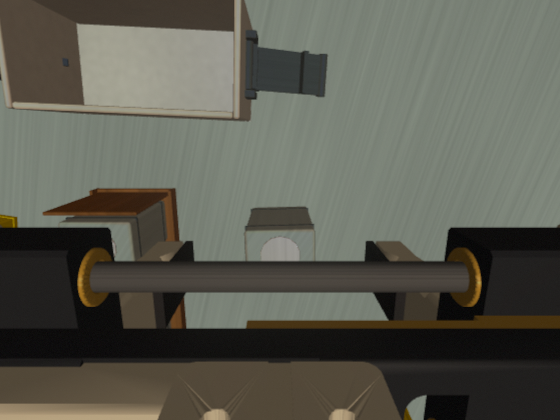

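The tin stands upright on the counter at (280,240), square to the gripper, so I'll regrasp it by its 60 mm faces.

move_arm(
  rows="0 0 0 -0.04 0 0 0.0876; 0 0 0 0 0 0 0.0876; 0 0 0 0 0 0.05 0.0876; 0 0 0 0 0 0.05 0.0876; 0 0 0 0 0 0.03 0.0876; 0 0 0 0 0 0.015 0.0876; 0 0 0 0 0 0 0.0876",
)

```text
t: 28.3
eef_pos: [0.4383, 0.1692, 0.0167]
ee_rot: [3.139, -0.001, -1.326]
force: [-0.1, 0.8, 0.4]
width: 0.0875
gripper_force: 0.0
```

move_arm(
  rows="0 0 0 0 0 0 0; 0 0 0 0 0 0 0; 0 0 0 0 0 0 0; 0 0 0 0 0 0 0; 0 0 0 0 0 0 0; 0 0 0 0 0 0 0",
  squeeze=25,
)

```text
t: 29.05
eef_pos: [0.4392, 0.1701, 0.0183]
ee_rot: [-3.141, 0.0, -1.327]
force: [-2.4, -0.0, 6.4]
width: 0.0601
gripper_force: 24.9
```

move_arm(
  rows="0 0 0 0 0 -0.02 0; 0 0 0 0 0 -0.05 0; 0 0 0 0 0 -0.05 0; 0 0 0 0 0 -0.02 0; 0 0 0 0 0 0 0",
)

```text
t: 29.68
eef_pos: [0.4396, 0.1704, 0.159]
ee_rot: [-3.139, 0.002, -1.327]
force: [0.1, 1.6, -2.2]
width: 0.0603
gripper_force: 24.9
```

Run:
```python
from h import *
for n in("side","scene"):
    p,d,P=look(n);z=P[...,2];I=p.astype(int)
    r=(abs(P[...,0]-.576)<.07)&(abs(P[...,1]-.256)<.12)&(d>0)
    comp(P,n+' div',r&(z>.083)&(z<.1)&(I[...,2]>I[...,0]+20),20)
    comp(P,n+' tins',r&(z>.086)&(z<.102)&(abs(I[...,2]-I[...,0])<20)&(I.max(2)>90),60)
    comp(P,n+' floor',r&(z>.0)&(z<.011)&(I[...,2]>I[...,0]+15),20)
    near=np.hypot(P[...,0]-.44,P[...,1]-.17)<.07
    comp(P,n+' held',(d>0)&(z>.2)&(z<.245)&near&(I.max(2)>60),40)
```

```text
side div [239 252  25   6  45] (array([597.3, 171.7]), array([69.4,  6.6]), 17.2) 0.0886
side div [233 268  27   7  71] (array([583.9, 225.2]), array([73.3, 11.3]), 12.2) 0.0892
side div [228 287  27   7  71] (array([568.4, 284.5]), array([72.3,  5.7]), 13.8) 0.0899
side div [222 307  28   7  74] (array([553.2, 340.4]), array([71.5,  5. ]), 13.7) 0.0899
side tins [238 255  23  16 289] (array([588.2, 199.6]), array([59.9, 44.9]), 15.0) 0.0934
side tins [224 290  26  19 355] (array([564.8, 314. ]), array([59.6, 45.5]), 13.0) 0.0937
side floor [234 271  32  33 162] (array([586.1, 220.8]), array([ 77.2, 107.5]), 13.7) 0.0074
side floor [250 306   6  17  52] (array([532.2, 299. ]), array([10.9, 45.4]), 15.9) 0.0072
side floor [223 321  30   8  80] (array([554.3, 342.5]), array([81.3,  6.6]), 14.4) 0.0067
side held [291 237  27   6  86] (array([444.1, 161.4]), array([64.3, 15.8]), 19.5) 0.2285
side held [285 243  38  16 360] (array([436.9, 183.7]), array([93.1, 22.4]), 12.3) 0.2226
scene div [311 247  15  18  56] (array([599.4, 171.5]), array([71.3,  4.5]), 13.8) 0.0893
scene div [332 255  15  20  60] (array([586.3, 224.7]), array([74.4,  9.3]), 14.6) 0.09
scene div [355 264  14  21  53] (array([569.1, 284.3]), array([76.8,  3.4]), 14.0) 0.09
scene div [379 273  13  22  51] (array([557.3, 340.7]), array([74.3,  3.3]), 14.2) 0.0906
scene tins [317 249  25  20 306] (array([588.7, 199. ]), array([62.3, 43.3]), 14.6) 0.0921
scene tins [360 268  26  22 360] (array([566.9, 313.5]), array([61. , 43.6]), 15.0) 0.0922
scene floor [332 278  23  26 371] (array([571.2, 251.1]), array([73.6, 52.6]), 14.7) 0.0061
scene floor [306 286   7   7  22] (array([639.6, 179.2]), array([20.9, 11.8]), 88.4) 0.0051
scene floor [327 296  61  24 229] (array([590.9, 309.7]), array([ 72.1, 153. ]), 49.0) 0.005
scene held [351 187  25  17 161] (array([451.8, 185.4]), array([38.7, 77. ]), 65.5) 0.2108
```

move_arm(
  rows="0 0 0 -0.0125 -0.0385 0 0; 0 0 0 -0.0125 -0.0385 0 0; 0 0 0 -0.0125 -0.0385 0 0; 0 0 0 -0.0125 -0.0385 0 0; 0 0 0 0 0 0.02 0; 0 0 0 0 0 0 0; 0 0 0 0 0 0 0",
)

```text
t: 30.65
eef_pos: [0.576, 0.2551, 0.1372]
ee_rot: [3.14, -0.001, -1.327]
force: [-1.0, -0.2, -2.3]
width: 0.0603
gripper_force: 24.9
```

Run:
```python
from h import *
s=arm.get_state();c=s['eef_pos'];print(s['t'],c,s['ee_rot'])
p,d,P=look("wrist");z=P[...,2];cv2.imwrite('pics/w7.png',p);I=p.astype(int)
r=(abs(P[...,0]-.577)<.08)&(abs(P[...,1]-.256)<.12)&(d>0)
comp(P,'div',r&(z>.083)&(z<.096)&(I[...,2]>I[...,0]+20),40)
comp(P,'tins',r&(z>.086)&(z<.1)&(abs(I[...,2]-I[...,0])<20)&(I.max(2)>90),60)
comp(P,'held',r&(z>.12)&(z<.235)&(d<.3),60)
for n in("side","scene"):
    p,d,P=look(n);z=P[...,2];I=p.astype(int);r=(abs(P[...,0]-.577)<.08)&(abs(P[...,1]-.256)<.12)&(d>0)
    q=P[r&(z>.105)&(z<.16)]
    if len(q): print(n,rect(q[:,:2]),q[:,2].min())
```

```text
30.65 [0.57596373 0.25514388 0.13716016] [ 3.14019640e+00 -9.36855134e-04 -1.32670292e+00]
div [222  91 113   7 548] (array([597.7, 170.4]), array([74.8,  3.3]), 13.8) 0.0917
div [237 105  86  65 250] (array([595.3, 213.2]), array([35.4, 71.5]), 67.2) 0.0906
div [225 176 107   6 619] (array([583.8, 226.5]), array([75.2,  2.9]), 14.0) 0.0913
tins [ 239  105   86   64 5238] (array([588.1, 197.6]), array([58.4, 42.7]), 13.9) 0.0924
held [ 168  198  222   63 9026] (array([579.9, 240.2]), array([93.8, 16.4]), 13.8) 0.1898
held [551 224   9  25 146] (array([506.5, 202.2]), array([2.5, 7.1]), 15.0) 0.2327
held [ 164  293  230   36 6455] (array([577. , 252.4]), array([72.5, 29. ]), 13.8) 0.2067
side (array([571.7, 276. ]), array([57.5,  3.4]), 15.0) 0.11965286072244552
scene (array([583.1, 271.1]), array([36.1, 73.5]), 68.0) 0.11994127483355033
```

View pics/w7.png

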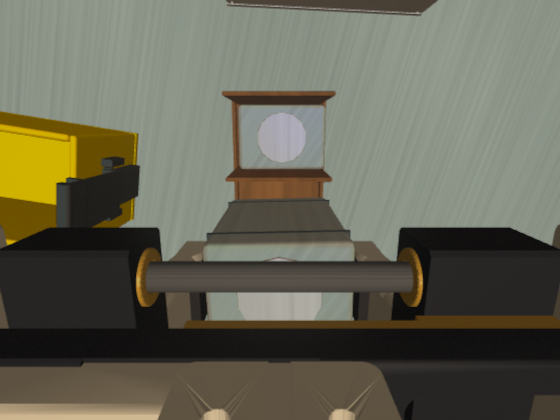

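The tin is held square over the middle bay (tin at 280,240; dividers at rows 95 and 176). It needs about 1.5 mm across, then it can go down.

move_arm(
  rows="0 0 0 -0.0015 0 0 0; 0 0 0 0 0 0.02 0; 0 0 0 0 0 0.02 0; 0 0 0 0 0 0.02 0; 0 0 0 0 0 0.02 0; 0 0 0 0 0 0.02 0; 0 0 0 0 0 0.007 0; 0 0 0 0 0 0 0",
)

```text
t: 31.8
eef_pos: [0.5761, 0.2571, 0.0309]
ee_rot: [3.142, -0.0, -1.327]
force: [0.3, -0.0, -2.3]
width: 0.0599
gripper_force: 24.9
```

move_arm(
  rows="0 0 0 0 0 0.003 0; 0 0 0 0 0 0 0",
)

```text
t: 32.05
eef_pos: [0.5762, 0.2572, 0.0283]
ee_rot: [-3.141, 0.0, -1.327]
force: [-0.8, -0.4, -2.7]
width: 0.0598
gripper_force: 24.9
```

move_arm(
  rows="0 0 0 0 0 0.0015 0; 0 0 0 0 0 0 0",
)

```text
t: 32.3
eef_pos: [0.576, 0.257, 0.0263]
ee_rot: [-3.142, 0.0, -1.327]
force: [0.8, 0.2, -2.6]
width: 0.0602
gripper_force: 24.9
```

move_arm(
  rows="0 0 0 0 0 0.0015 0; 0 0 0 0 0 0 0",
)

```text
t: 32.55
eef_pos: [0.5759, 0.257, 0.0246]
ee_rot: [3.141, -0.0, -1.327]
force: [0.3, 0.1, -1.8]
width: 0.0598
gripper_force: 24.9
```

move_arm(
  rows="0 0 0 0 0 0.001 0; 0 0 0 0 0 0 0",
)

```text
t: 32.8
eef_pos: [0.5761, 0.257, 0.0244]
ee_rot: [-3.141, -0.0, -1.327]
force: [-1.6, -0.4, 4.3]
width: 0.06
gripper_force: 24.9
```

move_arm(
  rows="0 0 0 0 0 0 0.0876; 0 0 0 0 0 0 0.0876; 0 0 0 0 0 0 0.0876; 0 0 0 0 0 0 0.0876; 0 0 0 0 0 -0.03 0.0876; 0 0 0 0 0 -0.05 0.0876; 0 0 0 0 0 -0.06 0.0876; 0 0 0 0.04 0 -0.03 0.0876",
)

```text
t: 33.8
eef_pos: [0.5869, 0.2201, 0.1976]
ee_rot: [-3.137, 0.001, -1.324]
force: [0.4, -0.3, -0.5]
width: 0.0879
gripper_force: 0.0
```

move_arm(
  rows="0 0 0 0.04 0 0 0.0876; 0 0 0 0 0 0 0.0876; 0 0 0 0 0 0 0.0876",
)

```text
t: 34.17
eef_pos: [0.5953, 0.1793, 0.1936]
ee_rot: [3.141, 0.0, -1.327]
force: [0.8, -0.5, 0.6]
width: 0.0875
gripper_force: 0.0
```

Run:
```python
from h import *
s=arm.get_state();print(s['t'],s['eef_pos'],s['force'])
clips("side");clips("scene")
for n in("wrist","side","scene"):
    p,d,P=look(n);z=P[...,2];I=p.astype(int);r=(abs(P[...,0]-.577)<.08)&(abs(P[...,1]-.256)<.12)&(d>0)
    comp(P,n+' tins',r&(z>.086)&(z<.102)&(abs(I[...,2]-I[...,0])<20)&(I.max(2)>90),60)
    comp(P,n+' div',r&(z>.083)&(z<.096)&(I[...,2]>I[...,0]+20),40)
    if n=="scene":
        comp(P,'lid',(d>0)&(z>.006)&(z<.018)&(p.min(2)>125)&(abs(P[...,1]+.085)<.1)&(abs(P[...,0]-.61)<.13),100)
        cv2.imwrite('pics/fin.png',cv2.resize(p[130:330,170:430],(780,600)))
```

```text
34.175 [0.59531766 0.17929777 0.19363299] [ 0.7561393  -0.51561627  0.5738673 ]
side near 229 bx [-0.15  -0.114 -0.087] z [0.029 0.042 0.067]
side far 121 bx [0.102 0.125 0.148] z [0.03  0.04  0.046]
scene far 358 bx [0.089 0.107 0.149] z [0.028 0.042 0.062]
wrist tins [ 250  199   64   46 2860] (array([588.4, 197.4]), array([58.2, 43. ]), 13.6) 0.0923
wrist tins [249 293  61  10 584] (array([572.3, 271. ]), array([58.2, 12.2]), 14.0) 0.0921
wrist tins [247 315  59   6 250] (array([569.8, 293.4]), array([57.4,  5.6]), 13.7) 0.0912
wrist div [237 189  85   5 419] (array([597.5, 170.3]), array([74.9,  3.3]), 13.9) 0.0914
wrist div [248 199   2  44  59] (array([617.9, 204.2]), array([ 1.3, 40. ]), 12.7) 0.0908
wrist div [239 248  81   7 503] (array([583.5, 226.5]), array([74.8,  4. ]), 13.8) 0.0907
wrist div [240 298  78  14 555] (array([569.6, 285.4]), array([74.3, 17.8]), 4.4) 0.0896
side tins [238 255  23  16 291] (array([588. , 199.1]), array([59.4, 46.2]), 17.9) 0.0931
side tins [231 273  25  17 321] (array([575.5, 258.2]), array([59.5, 43.6]), 15.0) 0.0935
side tins [224 290  26  
[... 521 characters left out ...]
 [338 258  26  21 323] (array([576.9, 257.5]), array([62.2, 43.6]), 13.7) 0.0922
scene tins [360 268  26  23 357] (array([565., 313.]), array([63.1, 44.1]), 14.5) 0.0921
scene div [311 246  15  20  58] (array([598.7, 171.1]), array([74.2,  4.5]), 14.3) 0.0896
scene div [332 254  15  20  59] (array([584.9, 224.5]), array([74.4,  9.2]), 13.6) 0.0891
scene div [354 263  15  21  59] (array([571.2, 282.1]), array([76. ,  8.3]), 13.5) 0.0899
scene div [379 273  13  22  47] (array([557.4, 340.9]), array([74.1,  2.9]), 14.1) 0.091
lid [246 215  27  19 238] (array([ 558.6, -111.1]), array([71.6, 67.8]), 11.2) 0.0121
lid [216 227  39  33 714] (array([652.3, -75.5]), array([108.4, 102.1]), 10.9) 0.0119
```

View pics/fin.png

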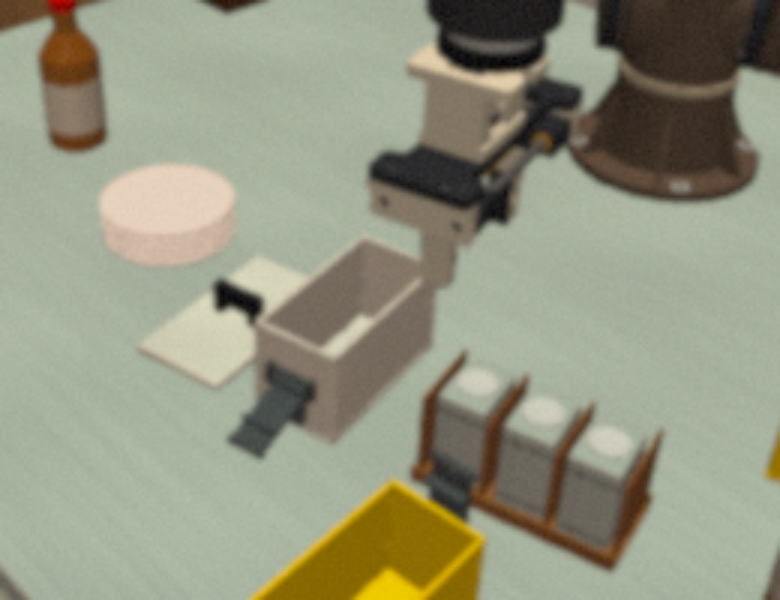

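The tin stands level in the middle bay at (545,455), within about 2 mm of its centre. The lid is flat with its handle at (238,298), and the far clip hangs open at (270,410). The gripper is clear, so I'll hand the job in.

```bash
python3 -c "
from station import arm
print(arm.job_done())"
```

```text
the job is handed in; nothing more can be done
None
```

I handed the job in at about 34 s; no verdict came back, but at my last look both clips were open, the lid lay flat on the counter handle up, and the tin stood upright in the middle bay about 2 mm off centre, with the gripper clear.

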